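# Shut the clay extruder's hatches and hold its die selector on the third click

### The job

Press both loading hatches of the blue clay extruder down until their catches hold them shut. Then grip the black die selector and turn it clockwise, counting three clicks to the third stop (the red dot) without running on towards the fourth. The selector springs back if let go, so finish while still gripping it there, and leave the bowl, vase, spatula and pencil where they are.

Things in the scene. Friction and masses are not known exactly. Their poses are not given: they have to be found in the camera images.
- extruder: fixed blue bench extruder, 150 x 370 mm (its x and y), flat deck 85 mm above the table; origin on the table under the middle, x away from the robot, y along its length, z up; it does not move. Two grey hatches lie on top with centres at y = -115 mm (hatch_a) and y = +5 mm (hatch_b), the die selector at x = -5, y = +130 mm; a steel nozzle juts 35 mm from the -y end. Small steel latch blocks stand on the deck at x = -63 mm before each hatch, lower than the shut hatches
- hatch_a (a joint): opening angle (rad): 0 at the stop, grows as the robot-side edge rises; starts 0.35 to 0.6. Hinge axis along the extruder's y at its x = +52, z = 100 mm. Plate 92 x 96 x 6 mm, 5 to 97 mm from the axis. A spring lifts it (0.14 N m net); over the last 0.1 rad the catch takes up to 16 N down on the pad, then snaps and holds it shut, with play, at about 0.02; not caught, it springs up to 0.1 or more
- hatch_b (a joint): the same for hatch_b
- hatch_a_pad (a point): middle of the 28 mm yellow thumb pad on top of hatch_a, 70 mm from the hinge axis; when shut it lies at x = -18, y = -115, z = 103 mm of the extruder
- hatch_b_pad (a point): the same on hatch_b; when shut at x = -18, y = +5, z = 103 mm of the extruder
- selector_grip (a point): grip point on the die selector's vertical axis, 132 mm above the table. The black grip bar is 50 mm long, 16 mm wide and reaches from 16 mm above to 22 mm below this point, where a 52 mm disc begins; its long axis lies along the point's x, along the extruder's x at the start; a white line marks the pointer end, which points to -x. It stands in the middle of a white round plate 92 mm wide, its top 31 mm below this point, with a dot at each stop
- selector (a joint): angle in rad, starts at 0, grows clockwise seen from above, limit 2.18. Clicks every 0.419 rad (24 degrees): third stop 1.257 (big red dot; the others small, black), fourth 1.676. A spring turns it back, 0.04 N m at 0, 0.11 N m at the third stop; each click adds 0.07 N m a quarter pitch past a stop and takes it off a quarter pitch before the next. Let go, it springs back to below the first stop
- bowl: orange plastic bowl, 120 mm wide, 60 mm high, origin at the centre of its underside; bystander
- vase: small terracotta vase, 72 mm wide, 98 mm high, origin at the centre of its underside; bystander
- spatula: wooden-handled spatula 200 mm long lying along its x, origin under its middle; bystander
- pencil: yellow pencil 163 mm long, 8 mm thick, lying along its x, origin under its middle; bystander

How it is judged:
On the way, in this order (a step that is already met when the one before it is completed fails the run):
1. both hatches are pressed shut and held by their catches, the selector not yet turned (value of joint each of hatch_a, hatch_b below 0.045 rad and contact force between the arm and hatch_a below 0.1 N and contact force between the arm and hatch_b below 0.1 N and value of joint selector below 0.2 rad), for 0.3 s.
2. the selector is held in the grip at the third stop (value of joint selector between 1.137 and 1.377 rad and contact force between the fingers and selector above 1 N), for 0.3 s.
At the end, for the whole second after the job is handed in: the fingers still grip the selector (more than 1 N), which stands still within 0.12 rad of its third stop (1.257 rad); both hatches are shut (below 0.045 rad); bowl, vase, spatula and pencil are within 30 mm of where they began (all of step 2 and velocity of joint selector between -0.1 and 0.1 rad/s and value of joint each of hatch_a, hatch_b below 0.045 rad and distance of each of bowl, vase, spatula, pencil from where it was at the start of the episode below 0.03 m); the arm keeps its last pose, push and grip.
It fails at once if the selector is turned on past the third stop, more than halfway to the fourth (value of joint selector above 1.47 rad).
It fails at once if a bystander is pushed away or tipped (distance of any of bowl, vase, spatula, pencil from where it was at the start of the episode above 0.03 m or angle between vase's own z axis and vertical above 0.5 rad).
It also fails if it takes over 58 s, if anything falls off the work surface, if the arm or the gripper's body presses on something with over 40 N, if the wrist force passes 120 N, or if a joint passes its speed limit or range.

### The arm

A 7-joint arm with a two-finger parallel gripper is mounted at the origin on the work surface. World frame = base frame: x ahead of the robot, y to its left, z up, the work surface at z = 0. Lengths are in m, angles in rad, forces in N, time in s.
With the tool pointing down it reaches from about 0.35 to 0.775 m from the base axis. Payload 3.1 kg.
Tool frame: the origin (TCP) lies at the very end of the fingers, on their centre line; the grasp point (between the pads) lies 19 mm behind it; z points along the fingers, y is the line along which they close (so a half turn about z gives the same grasp; the last joint's range is limited). The gripper opens to 85 mm and grips with 20 to 120 N. Pads are 22 mm wide; open, the fingers measure 114 mm over their backs; the gripper's body (76 mm by 85 mm) begins 54 mm behind the grasp point. The pads swing forward as they close: fully open they stand 13 mm farther back than shut.
Start: joints at [1.211, 0.311, 0.014, 1.512, -0.004, 1.319, -0.027], TCP at [0.172, -0.522, 0.231] pointing down, gripper open.
Joint ranges: [-2.7, 2.7], [-0.3, 1.91], [-1.27, 1.3], [0.12, 2.57], [-1.44, 4.58], [0.2, 2.03], [-3.05, 3.05]. Speed limits (rad/s): [2.79, 2.79, 3.14, 3.14, 3.14, 3.14, 3.14].

### API

Orientations are given as a unit quaternion [w, x, y, z].
In Python, from workcell import r, imaging gives the robot as it stands. The module is installed in compiled form; this text tells all that it offers.
- The arm moves only by the shell command python3 -m handwheel 'ROWS' [OPENING] [FORCE]. ROWS is JSON, a list of rows, each a list of 4 numbers: the shift along the tool's x, y, z in mm, then the turn about the tool's z in rad. In form: [[dx, dy, dz, twist], ...]. A call has 1 to 8 rows; each row is the pose to reach, as a shift and turn from the pose commanded when the call began, along the tool's axes at that moment; what a row does not reach only later rows make up. A row lasts 1/12 s, in which the tool goes at most 41.7 mm and 7.16 degrees, less where a joint would pass 70% of its speed; a pose out of reach is approached as far as the arm can. A call with a gripper value outside its range is refused whole. OPENING is the opening, from -1 (shut) to 1 (fully open), set as the call begins (- or left out, the last holds). The fingers move at their own pace and stop on an object; FORCE is the grip in N (left out, the last holds). Time passes only in rows, so rows that repeat a pose let the fingers close. It gives the time, the measured TCP pose, the force, the opening and the grip force at its end, in the units of the state.
- r.get_state(): the state, without advancing time (a new reading comes with each control period).
- imaging.camera(name): name is "scene" or "top" or "wrist"; returns a dict with "img" (400x640x3 uint8, red, green, blue), "range_z" (400x640 float32, m along the optical axis (not along the pixel's ray), 0 where there is no reading), "fov_y" (degrees; the focal length in pixels is half the picture's height over the tangent of half this angle, whatever the lens; pixels are square), "cx", "cy" (the principal point, pixels), "position" and "rotation" of the camera in the world. Camera axes: x right, y down, z forward; pixel columns grow to the right and rows downward; lengths in m; the calibration is good to about 2 mm. The wrist camera is an equidistant fisheye: a pixel r from the principal point sees the ray r / f radians off the axis. A picture is of the moment at which its call begins.
- r.job_done(): hands the job in; it is judged then, once.
The state is a dict: "clock": time; "q": joint angles; "joint_vel": joint speeds; "tau": joint torques, N m; "ee_pos": TCP position; "ee_rot": TCP orientation; "force": force on the tool from outside, world axes, zero at the start; "moment": the same for the moment, N m; "grip_width": opening from 0.0 (shut) to 1.0 (fully open); "finger_force": force on a finger pad.
Only numpy, scipy, OpenCV 4.12 (cv2) and the standard library are available. Lean on these libraries where they do the work, as an engineer would, in place of code of your own. Each camera call takes 0.05 s, during which the arm holds its last target. There are 200 camera calls.

## Working session

There is one attempt and no reset: what is moved stays moved. The work goes in short steps, Python scripts to look and compute and a shell command to move; the robot and the scene stay as the last step left them, time stands still between calls to the robot, and variables do not carry over. Pictures are saved under pics/ and viewed, at most 10 in all, crops included, and the job is handed in when it is done.

```bash
mkdir -p pics; cat > h.py <<'E'
import numpy as np, cv2
from workcell import r, imaging
def shot(n,f):
    c=imaging.camera(n); cv2.imwrite('pics/'+f,c['img'][:,:,::-1]); np.savez('pics/'+f[:-4],**c); return c
def pts(c):
    h,w=c['range_z'].shape; f=h/2/np.tan(np.radians(c['fov_y'])/2)
    u,v=np.meshgrid(np.arange(w),np.arange(h)); z=c['range_z']
    P=np.stack([(u-c['cx'])/f*z,(v-c['cy'])/f*z,z],-1)
    R=np.array(c['rotation'])
    return P@R.T+np.array(c['position'])
E
python3 - <<'E'
from h import *
for n in ('top','scene'):
    c=shot(n,n+'1.png'); print(n,c['position'],c['rotation'],c['fov_y'],c['cx'],c['cy'])
s=r.get_state(); print(s)
E
```

```text
top [0.46988396 0.03280344 1.63938454] [-0.04248505  0.71461477 -0.69706432  0.04027517] 43.20801828073442 321.4531602580205 194.47770492295476
scene [ 0.99455373 -0.55726669  0.79392687] [-0.36968793  0.89705225  0.22107655 -0.09875858] 54.319879875389226 316.822470624095 194.91726964973031
{'clock': 0.1, 'q': array([ 1.21127999,  0.3116872 ,  0.0140031 ,  1.51289512, -0.0044087 ,
        1.31923878, -0.02721039]), 'joint_vel': array([-0.00085536, -0.0012828 , -0.00116881, -0.00369003, -0.00034472,
        0.00107972,  0.00184081]), 'tau': array([ 9.36193319e-04, -3.80855227e+01,  1.46532739e-01, -2.31241375e+01,
        1.22288981e-02,  8.05334217e-03, -3.59816113e-05]), 'ee_pos': array([ 0.17167308, -0.5218186 ,  0.23030761]), 'ee_rot': array([-1.07727370e-03,  9.87395748e-01,  1.58266954e-01, -2.16419146e-04]), 'force': array([-0.41939466, -0.08614756, -0.5378226 ]), 'moment': array([-0.06007032, -0.03526252, -0.05372558]), 'finger_force': 0.0, 'grip_width': 1.0016387011708072}
```

View pics/top1.png

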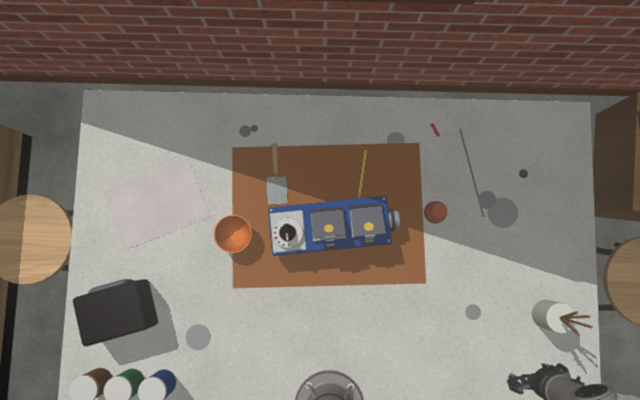

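View pics/scene1.png

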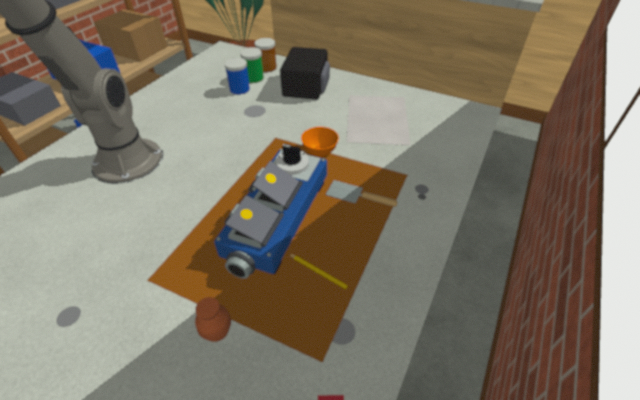

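```bash
sed -i "s/R=np.array(c\['rotation'\])/from scipy.spatial.transform import Rotation as Ro; q=np.array(c['rotation']); R=Ro.from_quat(q[[1,2,3,0]]).as_matrix()/" h.py
python3 - <<'E'
from h import *
c=np.load('pics/top1.npz'); P=pts(c); hsv=cv2.cvtColor(c['img'],cv2.COLOR_RGB2HSV)
H,S,V=[hsv[...,i] for i in range(3)]
roi=np.zeros(H.shape,bool); roi[185:265,255:410]=1
b=roi&(H>100)&(H<130)&(S>100)&(abs(P[...,2]-.085)<.012)
q=P[b]; print('blue',b.sum(),q.mean(0))
rect=cv2.minAreaRect((q[:,:2]*1000).astype(np.float32)); print(rect, cv2.boxPoints(rect))
y=roi&(H>18)&(H<35)&(S>120)&(P[...,2]>.09)
n,l,st,ce=cv2.connectedComponentsWithStats(y.astype(np.uint8))
for i in range(1,n):
    if st[i,4]>15: print('pad',ce[i],st[i,4],np.median(P[l==i],0))
w=roi&(S<50)&(V>140)&(abs(P[...,2]-.101)<.01); print('plate',w.sum(),cv2.minEnclosingCircle((P[w][:,:2]*1000).astype(np.float32)))
k=roi&(V<60)&(P[...,2]>.125); k[:,310:]=0; print('knob',k.sum(),P[k].mean(0), cv2.minAreaRect((P[k][:,:2]*1000).astype(np.float32)))
g=~b&(P[...,2]>.03)&(P[...,2]<.3); g[:180]=0;g[270:]=0
for n,x0,x1 in(('bowl',210,256),('vase',420,452)):
    m=g.copy(); m[:,:x0]=0;m[:,x1:]=0; print(n,m.sum(),P[m].mean(0))
E
```

```text
blue 1689 [ 0.56625721 -0.00929473  0.08387265]
((559.0682373046875, 12.962844848632812), (146.3922882080078, 364.0007019042969), 7.275880336761475) [[ 463.41168  184.22762]
 [ 509.5113  -176.84209]
 [ 654.7248  -158.30193]
 [ 608.6252   202.76778]]
pad [368.31034483 226.12068966] 58 [ 0.5560671  -0.10189833  0.12800813]
pad [328.21153846 227.88461538] 52 [0.54675698 0.01772274 0.13902684]
plate 455 ((541.7703247070312, 67.25479888916016), 128.4888153076172)
knob 54 [0.53525596 0.13797902 0.17192154] ((498.6833801269531, 98.95500183105469), (139.39462280273438, 37.294532775878906), 51.495399475097656)
bowl 471 [0.52811261 0.32369161 0.0484192 ]
vase 407 [ 0.6090687  -0.31417141  0.07578578]
```

```bash
cat >> h.py <<'E'
def togo(x,y,z,yawdeg):
    from scipy.spatial.transform import Rotation as Ro
    s=r.get_state(); q=s['ee_rot']; M=Ro.from_quat(q[[1,2,3,0]]).as_matrix()
    yaw=np.arctan2(M[1,0],M[0,0]); d=(np.radians(yawdeg)-yaw+np.pi)%(2*np.pi)-np.pi
    print('t',round(s['clock'],2),'pos',s['ee_pos'].round(4),'yaw',np.degrees(yaw).round(2),'F',s['force'].round(1),'q7',s['q'][6].round(2))
    print('shift mm',(M.T@(np.array([x,y,z])-s['ee_pos'])*1000).round(1),'twist',round(-d,3))
E
python3 -m handwheel '[[248,-139,0,-0.98],[248,-139,0,-0.98],[248,-139,0,-0.98],[248,-139,0,-0.98],[248,-139,0,-0.98],[248,-139,0,-0.98],[248,-139,0,-0.98],[248,-139,0,-0.98]]' -1 60
python3 -c "
from h import *
togo(.545,-.10,.25,187.3)"
```

```text
clock: 0.77
ee_pos: [0.3705, -0.3042, 0.2313]
ee_rot: [-0.001, 0.79, 0.613, 0.003]
force: [0.5, -0.0, 0.2]
grip_width: -0.001
finger_force: 0.0
t 0.77 pos [ 0.3705 -0.3042  0.2313] yaw 75.56 F [ 0.5 -0.   0.2] q7 0.35
shift mm [241.4 118.2 -17. ] twist -1.95
```

```bash

python3 -m handwheel '[[241,118,-17,-0.98],[241,118,-17,-0.98],[241,118,-17,-0.98],[241,118,-17,-0.98],[241,118,-17,-0.98],[241,118,-17,-0.98],[241,118,-17,-0.98],[241,118,-17,-0.98]]'
python3 -m handwheel '[[0,0,0,-0.97],[0,0,0,-0.97],[0,0,0,-0.97],[0,0,0,-0.97],[0,0,0,-0.97],[0,0,0,-0.97],[0,0,0,-0.97],[0,0,0,-0.97]]'
python3 -c "
from h import *
togo(.556,-.103,.25,187.3)
c=shot('wrist','w1.png');print(c['position'],c['rotation'],c['fov_y'],c['cx'],c['cy'])"
```

```text
clock: 1.43
ee_pos: [0.5454, -0.1052, 0.2482]
ee_rot: [-0.0, 0.411, 0.912, 0.003]
force: [-0.5, 1.0, -0.4]
grip_width: 0.001
finger_force: 0.0
clock: 2.1
ee_pos: [0.5422, -0.1128, 0.2477]
ee_rot: [-0.001, -0.056, 0.998, 0.0]
force: [-0.5, 0.2, -0.9]
grip_width: -0.002
finger_force: 0.0
t 2.1 pos [ 0.5422 -0.1128  0.2477] yaw -173.6 F [-0.5  0.2 -0.9] q7 1.62
shift mm [-14.8   8.2  -2.4] twist -0.016
[ 0.47505096 -0.12000798  0.39081734] [0.08940396 0.659682   0.73920601 0.10198561] 65.70646984690485 318.5493787832806 200.871835441627
```

View pics/w1.png

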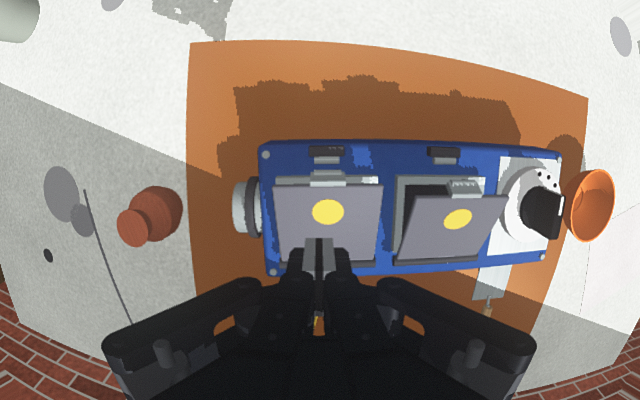

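Wrist view: hatch_a pad at (328,211), hatch_b pad at (458,218), black selector at (543,215), vase and bowl clear at either side.

```bash
cat >> h.py <<'E'
def wpts(c):
    from scipy.spatial.transform import Rotation as Ro
    h,w=c['range_z'].shape; f=h/2/np.tan(np.radians(c['fov_y'])/2)
    u,v=np.meshgrid(np.arange(w),np.arange(h)); x,y=u-c['cx'],v-c['cy']; rr=np.hypot(x,y)+1e-9; t=np.tan(np.minimum(rr/f,1.5))/rr
    z=c['range_z']; P=np.stack([x*t*z,y*t*z,z],-1); q=np.array(c['rotation'])
    return P@Ro.from_quat(q[[1,2,3,0]]).as_matrix().T+np.array(c['position'])
def meas(f):
    c=np.load(f); P=wpts(c); hsv=cv2.cvtColor(c['img'],cv2.COLOR_RGB2HSV); H,S,V=[hsv[...,i] for i in range(3)]
    y=((H>22)&(H<35)&(S>110)&(P[...,2]>.07)).astype(np.uint8)
    n,l,st,ce=cv2.connectedComponentsWithStats(y)
    for i in range(1,n):
        if st[i,4]>100: print('pad',ce[i],st[i,4],P[l==i].mean(0).round(4))
    b=(H>100)&(H<130)&(S>100)&(abs(P[...,2]-.085)<.006)
    rc=cv2.minAreaRect((P[b][:,:2]*1000).astype(np.float32)); print('deck',b.sum(),rc,P[b][:,2].mean())
    k=(V<70)&(P[...,2]>.14)&(P[...,2]<.155)&(P[...,1]>.1)&(P[...,1]<.2)&(P[...,0]>.49)&(P[...,0]<.59)
    if k.sum()>20: print('knobtop',k.sum(),cv2.minAreaRect((P[k][:,:2]*1000).astype(np.float32)),P[k].mean(0))
E
python3 -c "
from h import *
meas('pics/w1.npz')"
```

```text
pad [327.45751634 211.3251634 ] 612 [ 0.5561 -0.1022  0.13  ]
pad [457.3046683  218.64127764] 407 [0.5465 0.0163 0.1418]
deck 11187 ((558.3932495117188, 13.36279296875), (148.8457489013672, 367.0647888183594), 7.303133964538574) 0.08538944713529528
knobtop 456 ((532.2742309570312, 140.46038818359375), (47.548946380615234, 16.6037654876709), 6.738840579986572) [0.53395227 0.13789237 0.145496  ]
```

```bash

python3 -m handwheel '[[-14,8,0,0],[-14,8,30,0],[-14,8,60,0],[-14,8,90,0],[-14,8,109,0],[-14,8,109,0],[-14,8,109,0]]'
python3 -m handwheel '[[0,0,6,0],[0,0,12,0],[0,0,18,0],[0,0,22,0],[0,0,26,0],[0,0,28,0],[0,0,30,0],[0,0,30,0]]'
python3 -c "
from h import *
togo(.5555,-.103,.103,187.3)"
```

```text
clock: 2.73
ee_pos: [0.5548, -0.1033, 0.1383]
ee_rot: [-0.001, -0.052, 0.999, 0.0]
force: [0.1, 0.7, 0.4]
grip_width: 0.0
finger_force: 0.0
clock: 3.4
ee_pos: [0.5555, -0.1034, 0.1111]
ee_rot: [-0.0, -0.053, 0.999, -0.001]
force: [-4.9, -0.9, 11.1]
grip_width: 0.002
finger_force: 5.2
t 3.4 pos [ 0.5555 -0.1034  0.1111] yaw -173.92 F [-4.9 -0.9 11.1] q7 1.52
shift mm [-0.1  0.4  8.1] twist -0.021
```

```bash

python3 -m handwheel '[[0,0,1,0],[0,0,2,0],[0,0,3,0],[0,0,4,0],[0,0,4,0]]'
python3 -m handwheel '[[0,0,1,0],[0,0,2,0],[0,0,3,0],[0,0,3,0]]'
```

```text
clock: 3.82
ee_pos: [0.5552, -0.1034, 0.1056]
ee_rot: [-0.0, -0.053, 0.999, -0.0]
force: [-2.9, -0.5, 2.8]
grip_width: -0.002
finger_force: 1.4
clock: 4.15
ee_pos: [0.5557, -0.1033, 0.1031]
ee_rot: [-0.0, -0.053, 0.999, -0.0]
force: [-3.1, -0.5, 8.2]
grip_width: 0.001
finger_force: 4.0
```

```bash

python3 -m handwheel '[[0,0,-30,0],[0,0,-70,0],[0,0,-70,0],[0,0,-70,0]]'
python3 -c "
from h import *
togo(.543,.016,.155,187.3)"
```

```text
clock: 4.48
ee_pos: [0.5583, -0.1028, 0.1747]
ee_rot: [0.003, -0.053, 0.999, -0.0]
force: [-0.9, -0.4, -1.3]
grip_width: 0.0
finger_force: 0.0
t 4.48 pos [ 0.5583 -0.1028  0.1747] yaw -173.9 F [-0.9 -0.4 -1.3] q7 1.56
shift mm [  2.7 119.7  19.6] twist -0.021
```

```bash

python3 -m handwheel '[[1,40,0,-0.02],[2,80,0,-0.02],[3,120,0,-0.02],[3,120,0,-0.02],[3,120,10,-0.02],[3,120,20,-0.02],[3,120,20,-0.02]]'
python3 -m handwheel '[[0,0,8,0],[0,0,16,0],[0,0,24,0],[0,0,32,0],[0,0,38,0],[0,0,42,0],[0,0,44,0],[0,0,46,0]]'
python3 -c "
from h import *
togo(.543,.016,.103,187.3)"
```

```text
clock: 5.07
ee_pos: [0.538, 0.0132, 0.1484]
ee_rot: [-0.003, -0.062, 0.998, -0.0]
force: [0.8, -0.7, -1.4]
grip_width: -0.002
finger_force: 0.0
clock: 5.73
ee_pos: [0.539, 0.0152, 0.1066]
ee_rot: [-0.001, -0.063, 0.998, -0.001]
force: [-3.2, -0.4, 4.6]
grip_width: 0.002
finger_force: 2.2
t 5.73 pos [0.539  0.0152 0.1066] yaw -172.78 F [-3.2 -0.4  4.6] q7 1.31
shift mm [-4.   0.3  3.6] twist -0.001
```

```bash

python3 -m handwheel '[[0,0,1,0],[0,0,2,0],[0,0,3,0],[0,0,3,0]]'
python3 -m handwheel '[[0,0,1,0],[0,0,2,0],[0,0,2,0]]'
```

```text
clock: 6.07
ee_pos: [0.54, 0.0157, 0.1032]
ee_rot: [0.0, -0.063, 0.998, -0.0]
force: [-1.0, -0.7, 1.8]
grip_width: -0.002
finger_force: 1.0
clock: 6.32
ee_pos: [0.5401, 0.0158, 0.103]
ee_rot: [0.0, -0.063, 0.998, -0.001]
force: [-4.9, -2.2, 12.5]
grip_width: 0.002
finger_force: 6.4
```

```bash

python3 -m handwheel '[[0,0,-40,0],[0,0,-80,0],[0,0,-120,0],[0,0,-120,0],[0,0,-120,0]]' 1
python3 -c "
from h import *
togo(.537,.1416,.23,187.3)"
```

```text
clock: 6.73
ee_pos: [0.5424, 0.0168, 0.224]
ee_rot: [0.004, -0.063, 0.998, 0.0]
force: [-0.1, 0.0, -1.0]
grip_width: 0.708
finger_force: 0.0
t 6.73 pos [0.5424 0.0168 0.224 ] yaw -172.75 F [-0.1  0.  -1. ] q7 1.39
shift mm [-10.5 124.5  -6. ] twist -0.001
```

```bash

python3 -m handwheel '[[-3,40,0,0],[-6,80,0,0],[-10,122,0,0],[-10,122,0,0],[-10,122,0,0],[-10,122,0,0]]'
python3 -c "
from h import *
c=shot('wrist','w2.png'); meas('pics/w2.npz')
P=wpts(c);z=P[...,2];k=(c['img'].max(-1)<70)&(abs(z-.148)<.006)&(abs(P[...,1]-.141)<.05)&(abs(P[...,0]-.537)<.05)
print(k.sum(),cv2.minAreaRect((P[k][:,:2]*1000).astype(np.float32)),z[k].mean())
for xx,yy in((-30,-115),(-30,5),(-18,-115),(-18,5)):
    a=np.radians(7.3);p=np.array([.5585+(xx*np.cos(a)-yy*np.sin(a))/1e3,.0133+(xx*np.sin(a)+yy*np.cos(a))/1e3])
    m=np.hypot(P[...,0]-p[0],P[...,1]-p[1])<.006; print(m.sum(),z[m].mean())
togo(.537,.1416,.15,187.3)"
```

```text
clock: 7.23
ee_pos: [0.534, 0.1376, 0.2196]
ee_rot: [-0.001, -0.064, 0.998, -0.001]
force: [0.4, -0.3, 0.2]
grip_width: 0.998
finger_force: 0.0
pad [184.86292835 182.20093458] 642 [0.5363 0.0166 0.1052]
pad [ 88.84324324 184.43243243] 370 [ 0.5513 -0.1018  0.1056]
deck 11801 ((558.8922119140625, 15.417953491210938), (147.96054077148438, 366.0399475097656), 7.134440898895264) 0.08511023657682597
knobtop 517 ((532.4923706054688, 142.10269165039062), (48.31747817993164, 15.835692405700684), 7.167912006378174) [0.52568059 0.13922399 0.14587851]
516 ((532.46728515625, 141.8645477294922), (48.299530029296875, 15.802803039550781), 8.249899864196777) 0.14588648423685485
67 0.1051586251888775
118 0.10537302923229726
64 0.10480561330982946
117 0.10514482128980959
t 7.28 pos [0.5345 0.1363 0.2197] yaw -172.86 F [-0.8 -0.7 -0.1] q7 1.15
shift mm [-3.3  5.  69.7] twist -0.003
```

View pics/w2.png

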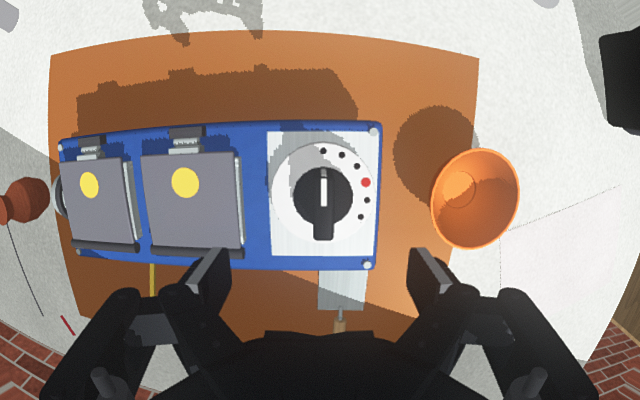

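Both hatches lie flat (pads at (89,184), (185,182)); the knob stands at (323,205), red dot at (366,182), and it matches the estimate. Going down over it.

```bash

python3 -m handwheel '[[-2,4,15,0],[-2,4,40,0],[-2,4,65,0],[-2,4,85,0],[-2,4,100,0],[-2,4,103,0],[-2,4,103,0],[-2,4,103,0]]'
python3 -c "
from h import *
togo(.5365,.1418,.116,187.3)"
```

```text
clock: 7.95
ee_pos: [0.5367, 0.1412, 0.1187]
ee_rot: [0.0, -0.062, 0.998, -0.0]
force: [0.6, -0.1, 0.4]
grip_width: 1.001
finger_force: 0.0
t 7.95 pos [0.5367 0.1412 0.1187] yaw -172.89 F [ 0.6 -0.1  0.4] q7 1.08
shift mm [0.2 0.6 2.7] twist -0.003
```

```bash

python3 -m handwheel '[[0,0.5,2,0],[0,0.5,2,0],[0,0.5,2,0],[0,0.5,2,0],[0,0.5,2,0],[0,0.5,2,0],[0,0.5,2,0],[0,0.5,2,0]]' -1 60
python3 -m handwheel '[[0,0,0,0],[0,0,0,0],[0,0,0,0],[0,0,0,0]]'
python3 -c "
from h import *
s=r.get_state();print(s['moment'])
togo(.5365,.1418,.116,187.3)"
```

```text
clock: 8.62
ee_pos: [0.5363, 0.1414, 0.1168]
ee_rot: [0.0, -0.063, 0.998, -0.001]
force: [-0.9, -4.2, 6.0]
grip_width: 0.176
finger_force: 59.4
clock: 8.95
ee_pos: [0.5363, 0.1414, 0.1168]
ee_rot: [0.0, -0.063, 0.998, -0.001]
force: [-1.4, -3.4, 6.0]
grip_width: 0.18
finger_force: 59.4
[-0.73458958  0.26991519  0.03031732]
t 8.95 pos [0.5363 0.1414 0.1168] yaw -172.82 F [-1.4 -3.4  6. ] q7 1.07
shift mm [-0.2  0.3  0.8] twist -0.002
```

```bash
S='from h import *
s=r.get_state();print("Mz",s["moment"].round(3));togo(.5363,.1414,.117,-172.82-72)'
python3 -m handwheel '[[0,0,-1,0.05],[0,0,-1,0.10],[0,0,-1,0.15],[0,0,-1,0.2],[0,0,-1,0.25],[0,0,-1,0.3],[0,0,-1,0.35],[0,0,-1,0.4]]'
python3 -c "$S"
python3 -m handwheel '[[0,0,0,0.05],[0,0,0,0.10],[0,0,0,0.15],[0,0,0,0.2],[0,0,0,0.25],[0,0,0,0.3],[0,0,0,0.35],[0,0,0,0.4]]'
python3 -c "$S"
```

```text
clock: 9.62
ee_pos: [0.5363, 0.1401, 0.1169]
ee_rot: [0.0, 0.138, 0.99, -0.002]
force: [-0.7, -5.5, 1.5]
grip_width: 0.175
finger_force: 59.2
Mz [-0.979  0.002  0.02 ]
t 9.62 pos [0.5363 0.1401 0.1169] yaw 164.08 F [-0.7 -5.5  1.5] q7 0.72
shift mm [ 0.3  1.3 -0.1] twist 0.853
clock: 10.28
ee_pos: [0.5357, 0.1389, 0.1168]
ee_rot: [0.0, 0.333, 0.943, -0.003]
force: [-1.3, -6.8, 4.1]
grip_width: 0.175
finger_force: 59.5
Mz [-1.281  0.253  0.077]
t 10.28 pos [0.5357 0.1389 0.1168] yaw 141.13 F [-1.3 -6.8  4.1] q7 0.36
shift mm [ 1.1  2.3 -0.2] twist 0.453
```

```bash
S='from h import *
s=r.get_state();print("Mz",s["moment"].round(3));togo(.5363,.1414,.117,-172.82-72)
c=shot("wrist","w3.png")'
python3 -m handwheel '[[0.5,1,0,0.05],[1,2,0,0.10],[1,2,0,0.15],[1,2,0,0.2],[1,2,0,0.25],[1,2,0,0.3],[1,2,0,0.34],[1,2,0,0.34]]'
python3 -c "$S"
```

```text
clock: 10.95
ee_pos: [0.5349, 0.1382, 0.1168]
ee_rot: [0.0, 0.488, 0.873, -0.006]
force: [-5.7, -11.8, 8.0]
grip_width: 0.175
finger_force: 60.0
Mz [-1.983  0.937  0.081]
t 10.95 pos [0.5349 0.1382 0.1168] yaw 121.63 F [ -5.7 -11.8   8. ] q7 0.05
shift mm [ 2.   2.9 -0.2] twist 0.113
```

View pics/w3.png

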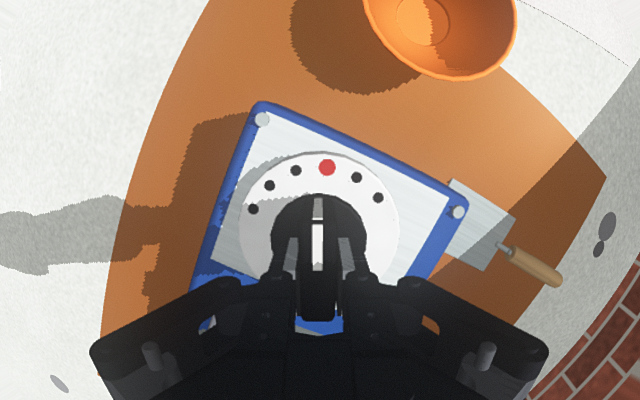

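```bash
S='from h import *
s=r.get_state();print("Mz",s["moment"].round(3));togo(.5363,.1414,.117,-172.82-72)
c=shot("wrist","w4.png"); P=wpts(c); hsv=cv2.cvtColor(c["img"],cv2.COLOR_RGB2HSV); H,S,V=[hsv[...,i] for i in range(3)]
z=P[...,2]; near=np.hypot(P[...,0]-.5355,P[...,1]-.1405)<.06
red=near&((H<6)|(H>174))&(S>140)&(abs(z-.101)<.006); p=P[red].mean(0); print("red",red.sum(),p)
w=near&(S<40)&(V>120)&(abs(z-.148)<.008); print("line",w.sum(),P[w].mean(0) if w.any() else 0)
if w.sum()>5: print(cv2.fitLine((P[w][:,:2]*1000).astype(np.float32),cv2.DIST_L2,0,.01,.01).ravel())
pl=near&(S<40)&(V>90)&(abs(z-.101)<.004); print("plate",cv2.minEnclosingCircle((P[pl][:,:2]*1000).astype(np.float32)))'
python3 -m handwheel '[[-0.5,-1,0,0.03],[-1,-2,0,0.06],[-1.5,-2.5,0,0.09],[-1.5,-2.5,0,0.11],[-1.5,-2.5,0,0.11],[-1.5,-2.5,0,0.11]]'
python3 -c "$S"
```

```text
clock: 11.5
ee_pos: [0.5345, 0.138, 0.1169]
ee_rot: [0.001, 0.534, 0.846, -0.003]
force: [-1.7, -8.0, 3.6]
grip_width: 0.175
finger_force: 59.5
Mz [-1.382  0.349  0.062]
t 11.5 pos [0.5345 0.138  0.1169] yaw 115.49 F [-1.7 -8.   3.6] q7 -0.05
shift mm [ 2.3  3.1 -0.2] twist 0.005
red 197 [0.51679357 0.17695805 0.10215874]
line 693 [0.52856291 0.154265   0.14741792]
[  0.7510218  -0.6602774 528.5629    154.265    ]
plate ((533.3638916015625, 141.9849395751953), 45.9609489440918)
```

View pics/w4.png

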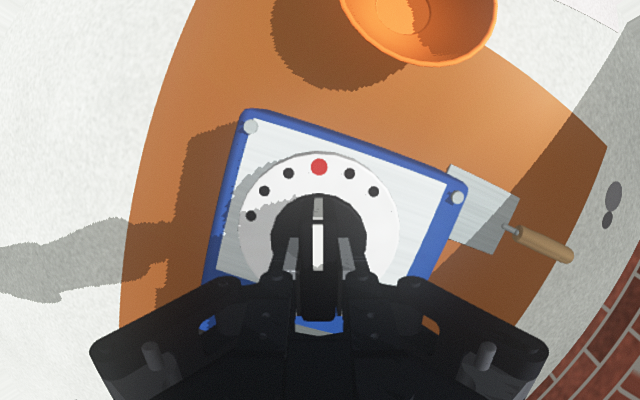

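The pointer line (318,230) points at the red dot (319,167), and the gripper yaw of 115.5° agrees with the 115.3° target. Holding there briefly, then handing in.

```bash
python3 -m handwheel '[[0,0,0,0],[0,0,0,0],[0,0,0,0],[0,0,0,0],[0,0,0,0],[0,0,0,0]]'
python3 -c "
from h import *
togo(.5345,.138,.117,115.3); print(r.get_state()['finger_force']); print(r.job_done())"
```

```text
clock: 12.05
ee_pos: [0.5345, 0.138, 0.1168]
ee_rot: [0.001, 0.534, 0.846, -0.003]
force: [-2.9, -7.2, 3.7]
grip_width: 0.178
finger_force: 59.5
t 12.05 pos [0.5345 0.138  0.1168] yaw 115.49 F [-2.9 -7.2  3.7] q7 -0.05
shift mm [ 0.   0.  -0.2] twist 0.003
59.5206356048584
the job is handed in; nothing more can be done
None
```

The job is handed in at about 12 s with no verdict returned: both hatches measured shut, the selector held at the red dot with about 60 N grip, and the arm kept clear of the bystanders (their final positions were not measured).

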